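Clamp the pot lid shut

TASK

Push the metal clamp strap round until it is fully home across the middle of the red pot's lid, and only then push the cam lever all the way down over it, so that the lid is locked. Just push with the fingers: do not lift, tip or shove the pot, and leave everything else standing where it is.

Things in the scene. Friction and masses are not known exactly. Their poses are not given: they have to be found in the camera images.
- pot: Red enamel cooking pot with a flat steel lid, 180 mm across, heavy (4 to 6 kg), standing loose on the counter. Origin: centre of its underside, z up. The strap pivot is on its -x side (about 105 mm from the centre), the cam lever bracket on its +x side. Lid top 124 mm up. Two black loop handles on its +y and -y sides, up to 120 mm from the centre, 93 mm up.
- strap_pivot (a point): Point on the strap's vertical pivot axis, at mid height of the strap, 142 mm above the counter, at (-105, 0, 142) mm in the pot's frame.
- strap_mid (a point): Centre of the strap's bar, 110 mm from the pivot axis, at mid thickness. The strap is a straight level bright metal bar, 22 mm wide, 14 mm thick (135 to 149 mm above the counter; its underside is 11 mm over the lid), reaching 202 mm from the pivot axis.
- strap (a joint): Angle of the clamp strap about its vertical pivot, rad. 0 = fully home, across the middle of the lid, pointing along the pot's +x to the lever bracket, against its stop; it grows as the strap swings out to the pot's +y side (counter-clockwise from above), at most 1.4. To close it, push its +y flank. It turns stiffly (about 0.15 N m) and stays where it is left.
- lever_hinge (a point): Middle of the cam lever's level hinge pin, at (112, 0, 168) mm in the pot's frame; the pin lies along the pot's y.
- lever_tip (a point): End of the cam lever, 96 mm from the hinge pin. The lever is a steel bar with a black grip (14 mm thick, 24 mm wide, from 44 to 96 mm from the pin) with a yellow end.
- lever (a joint): Angle of the cam lever, rad. 0 = straight up; it grows as the lever folds inward and down, towards the strap pivot (pot's -x); 1.57 = fully down, lying level above the closed strap, 168 mm above the counter, against its stop. It turns stiffly (about 0.28 N m, 3 to 4 N at the grip) and stays where it is left.
- spice_a: Bystander: small brown spice jar with red cap, 54 mm across, 85 mm tall, loose. Origin: centre of its underside.
- spice_b: Bystander: small amber glass spice jar with brown cap, 54 mm across, 85 mm tall, loose. Origin: centre of its underside.
- mug: Bystander: white mug, 76 mm across, 88 mm tall, loose. Origin: centre of its underside.
- carton: Bystander: white and blue milk carton, 70 mm square, about 215 mm tall, loose. Origin: centre of its underside.
- bowl: Bystander: blue bowl, 140 mm across, 55 mm tall, loose. Origin: centre of its underside.
- spread: Bystander: jar of spread with black cap, 76 mm across, 100 mm tall, loose. Origin: centre of its underside.

How it is judged (in metres and radians):
On the way, in this order (a step that is already met when the one before it is completed fails the run):
1. the strap is fully home across the lid while the lever is still up (value of joint strap below 0.06 rad and value of joint lever below 0.7 rad), for 0.2 s.
2. the cam lever is fully down over the closed strap (value of joint lever above 1.45 rad and value of joint strap below 0.07 rad), for 0.2 s.
At the end, for the whole second after the job is handed in: The strap is within 0.07 rad of its home stop, the cam lever is past 1.45 rad (fully down is 1.57), the pot stands upright and still on the counter within 40 mm of where it began, and each bystander is within 30 mm of where it began (all of step 2 and angle between pot's own z axis and vertical below 0.05 rad and height (world z) of pot below 0.006 m and linear speed of pot below 0.02 m/s and distance of pot from where it was at the start of the episode below 0.04 m and distance of each of spice_a, spice_b, mug, carton, bowl, spread from where it was at the start of the episode below 0.03 m); the robot touches nothing.
It fails at once if the cam lever is pushed down while the strap is not yet over the lid (value of joint lever above 0.9 rad and value of joint strap above 0.15 rad).
It fails at once if the pot is lifted, tipped (more than about 9 degrees) or shoved more than 40 mm (height (world z) of pot above 0.015 m or angle between pot's own z axis and vertical above 0.15 rad or distance of pot from where it was at the start of the episode above 0.04 m).
It fails at once if a bystander is lifted, knocked over or moved more than 30 mm (distance of any of spice_a, spice_b, mug, carton, bowl, spread from where it was at the start of the episode above 0.03 m or angle between any of spice_a, spice_b, mug, carton, bowl, spread's own z axis and vertical above 0.5 rad).
It also fails if it takes over 51 s, if anything falls off the work surface, if the arm or the gripper's body presses on something with over 40 N, if the wrist force passes 120 N, or if a joint passes its speed limit or range.

ROBOT

A 6-joint arm with a two-finger parallel gripper is mounted at the origin on the work surface. World frame = base frame: x ahead of the robot, y to its left, z up, the work surface at z = 0. Lengths are in mm, angles in rad, forces in N, time in s.
With the tool pointing down it reaches from about 350 to 775 mm from the base axis. Payload 7.3 kg.
Tool frame: the origin (TCP) lies at the very end of the fingers, on their centre line; the grasp point (between the pads) lies 19 mm behind it; x points along the fingers, z is the direction in which the jaws open and shut, and the axes are right-handed (so a half turn about x gives the same grasp; the last joint's range is limited). The gripper opens to 92 mm and grips with 3 to 60 N. Pads are 19 mm wide; open, the fingers measure 130 mm over their backs; the gripper's body (75 mm by 190 mm) begins 47 mm behind the grasp point.
Start: joints at [-1.49, 0.342, 1.524, -0, 1.275, -0.146], TCP at [118.073, -511.57, 226.741] pointing down, gripper open.
Joint ranges: [-2.53, 2.53], [-0.77, 2.02], [0.04, 2.7], [-1, 4.14], [0.28, 2.66], [-3.11, 3.11]. Speed limits (rad/s): [2.57, 2.57, 3.14, 3.14, 3.14, 3.14].

INTERFACE

Orientations are given as [roll, pitch, yaw] about the fixed x, y, z axes, in that order (R = Rz(yaw) Ry(pitch) Rx(roll)).
In Python, from plant import * gives the robot as it stands.
- The arm moves only by the tool carry_out, never from a script. Its argument "rows" is a list of rows, each a list of 4 numbers: the shift along the world's x, y, z in mm, then the turn about the world's z in degrees. In form: [[x, y, z, twist], ...]. A call has 1 to 20 rows; each row is the pose to reach, as a shift and turn from the pose measured when the call began; what a row does not reach only later rows make up. A row lasts 1/12 s, in which the tool goes at most 41.7 mm and 7.16 degrees, less where a joint would pass 70% of its speed; a pose out of reach is approached as far as the arm can. A call with a gripper value outside its range is refused whole. "hand" is the finger opening in mm, from 0 to 91.8, set as the call begins (left out, the last holds). The fingers move at their own pace and stop on an object; the grip force is fixed at half the most. Time passes only in rows, so rows that repeat a pose let the fingers close. It gives the time, the measured TCP pose, the force and the opening at its end, in the units of the state.
- get_obs(): the state, without advancing time (a new reading comes with each control period).
- capture(name): name is "scene" or "top" or "wrist"; returns the picture (384x512x3 uint8, red, green, blue); there is no depth.
- camera_info(name): a dict with "camera_matrix" (3x3 intrinsics, pixels), "dist" ([k1, k2, p1, p2, k3] as OpenCV has them; the pictures are not rectified), "pose" (4x4, takes a point from camera to world coordinates); the wrist camera has in their place "mount" (4x4, takes a point from camera to tool coordinates, whose origin is the TCP and whose axes are the tool frame's). Camera axes: x right, y down, z forward; pixel columns grow to the right and rows downward; lengths in mm; the calibration is good to about 2 mm. A picture is of the moment at which its call begins: read the wrist's pose just before it. camera_info takes no time and is no camera call.
- close_job(): hands the job in, once; it reports no verdict.
The state is a dict: "time": time; "joint_positions": joint angles; "dq": joint speeds; "tau": joint torques, N m; "tool_pos": TCP position; "tcp_rot": TCP orientation; "contact_force": force on the tool from outside, world axes, zero at the start; "moment": the same for the moment, N m; "grip_width": finger opening in mm.
Only numpy, scipy, OpenCV 4.12 (cv2) and the standard library are available. Lean on these libraries where they do the work, as an engineer would, in place of code of your own. Each camera call takes 0.05 s, during which the arm holds its last target. There are 200 camera calls.

## Working session

There is one attempt and no reset: what is moved stays moved. The work goes in short steps, Python scripts to look and compute and a tool call to move; the robot and the scene stay as the last step left them, time stands still between calls to the robot, and variables do not carry over. Pictures are saved under pics/ and viewed, about 8 in all and at most 12, crops included, and the job is handed in when it is done.

Besides the shell and the picture viewer there is one more tool, called after "Call:" in YAML: its name, and indented under it one key for each argument. carry_out: Moves the arm, as the interface text tells. Its arguments: {"type":"object","properties":{"rows":{"type":"array"},"hand":{"type":"number"}},"required":["rows"]}

```bash
mkdir -p pics; python3 - <<'E'
from plant import *
import cv2
o=get_obs();print(o)
for n in("scene","top"):
    cv2.imwrite(f"pics/{n}0.png",capture(n)[:,:,::-1]);i=camera_info(n);print(n,i)
print(camera_info("wrist"))
a=cv2.imread("pics/scene0.png");b=cv2.imread("pics/top0.png")
E
```

```text
{'time': 0.0, 'joint_positions': array([-1.49001601e+00,  3.42715510e-01,  1.52504247e+00,  3.23337863e-05,
        1.27537959e+00, -1.46005505e-01]), 'dq': array([-0.00105885, -0.00108999, -0.00042899, -0.00116795,  0.00213086,
        0.000679  ]), 'tau': array([ 2.44075673e-04, -4.31246281e+01, -2.44221425e+01,  7.16019818e-02,
        5.59651677e-02, -1.23589075e-04]), 'tool_pos': array([ 118.03952809, -511.13516599,  226.03981987]), 'tcp_rot': array([2.97557673, 1.5692511 , 1.63155678]), 'contact_force': array([-0.39844579,  0.22838647, -0.76750054]), 'moment': array([-0.04118113,  0.02841528, -0.00335641]), 'grip_width': 91.72890583763674}
scene {'camera_matrix': array([[359.26547633,   0.        , 254.82672616],
       [  0.        , 359.26547633, 192.86057586],
       [  0.        ,   0.        ,   1.        ]]), 'dist': array([0.01625827, 0.        , 0.        , 0.        , 0.        ]), 'pose': array([[-8.75326133e-01,  3.98283476e-01, -2.74179567e-01,
         8.71683451e+02],
       [ 4.83249924e-01,  7.01179388e-01, -5.24229889e-01,
         5.12467134e+02],
       [-1.6
[... 669 characters left out ...]
908115e+03],
       [ 0.00000000e+00,  0.00000000e+00,  0.00000000e+00,
         1.00000000e+00]])}
{'camera_matrix': array([[339.36819251,   0.        , 259.60043942],
       [  0.        , 339.36819251, 189.78572879],
       [  0.        ,   0.        ,   1.        ]]), 'dist': array([0.00588952, 0.        , 0.        , 0.        , 0.        ]), 'mount': array([[ 1.15192530e-05, -2.73917942e-01,  9.61753067e-01,
        -1.58031451e+02],
       [ 1.25673707e-04, -9.61753059e-01, -2.73917941e-01,
         7.38904485e+01],
       [ 9.99999992e-01,  1.24022403e-04,  2.33456063e-05,
        -4.23576855e-01],
       [ 0.00000000e+00,  0.00000000e+00,  0.00000000e+00,
         1.00000000e+00]])}
```

View pics/scene0.png

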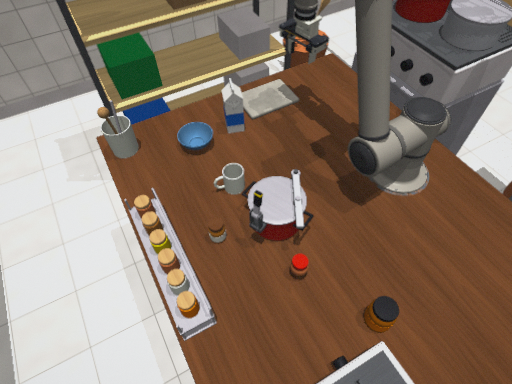

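View pics/top0.png

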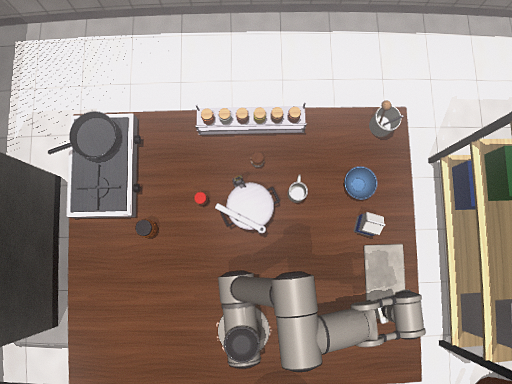

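The pot is near (250,205) in top. The strap runs from about (264,230) to its free end at (218,206), and the lever is at (239,181). I'll take crops to measure from.

```bash
python3 - <<'E'
import cv2,numpy as np
a=cv2.imread("pics/scene0.png")[155:255,220:330];b=cv2.imread("pics/top0.png")[165:245,200:300]
a=cv2.resize(a,None,fx=5,fy=5,interpolation=cv2.INTER_CUBIC);b=cv2.resize(b,None,fx=6,fy=6,interpolation=cv2.INTER_CUBIC)
cv2.imwrite("pics/a.png",a);cv2.imwrite("pics/b.png",b)
E
```

```text
(no output)
```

View pics/a.png

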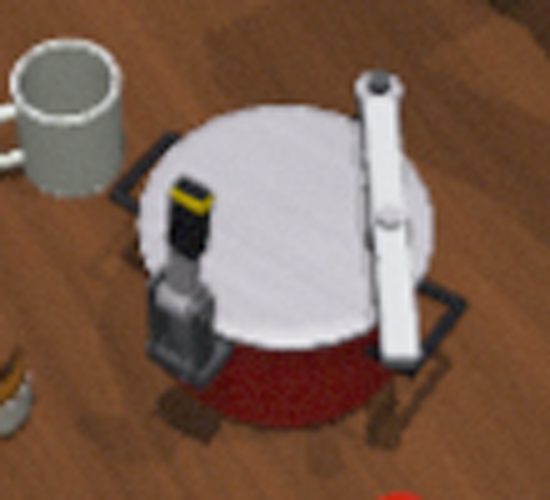

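View pics/b.png

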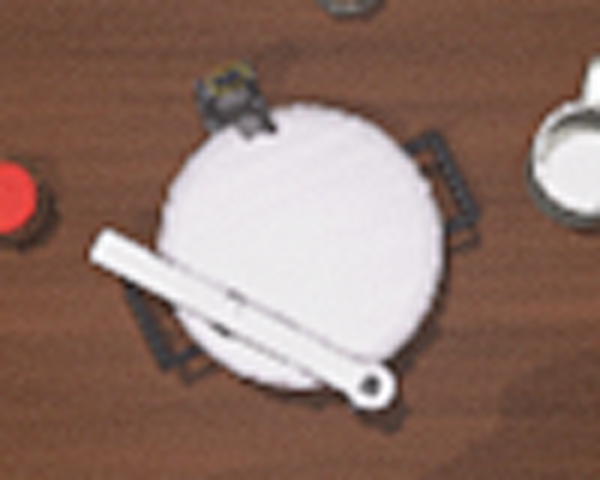

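Scene crop: pivot (380,85), strap end (402,345), yellow lever end (192,195). Top crop: pivot (371,383), strap end (105,246), lever end about (228,75), lid centre (302,246).

```bash
cat > h.py <<'E'
import numpy as np,cv2
from plant import *
from scipy.spatial.transform import Rotation as R
def ray(info,p,pose=None):
    T=info.get("pose") if pose is None else pose
    n=cv2.undistortPoints(np.array([[p]],float),info["camera_matrix"],info["dist"])[0,0]
    d=T[:3,:3]@[*n,1]; return T[:3,3],d/np.linalg.norm(d)
def plane(info,p,z,pose=None):
    o,d=ray(info,p,pose); return o+d*(z-o[2])/d[2]
def tri(r1,r2):
    (a,d),(b,e)=r1,r2
    s=np.linalg.lstsq(np.c_[d,-e],b-a,rcond=None)[0]; P=a+d*s[0];Q=b+e*s[1]
    return (P+Q)/2,np.linalg.norm(P-Q)
E
python3 - <<'E'
from h import *
np.set_printoptions(precision=1,suppress=True)
S,T=camera_info("scene"),camera_info("top")
s=lambda u,v:((u+.5)/5-.5+220,(v+.5)/5-.5+155)
t=lambda u,v:((u+.5)/6-.5+200,(v+.5)/6-.5+165)
P=dict(pivot=(s(380,85),t(371,383)),tip=(s(402,358),t(100,246)),levtip=(s(192,188),t(227,72)),lid=(s(286,225),t(302,246)),knob=(s(390,216),t(237,296)))
for k,(a,b) in P.items():
    print(k,*tri(ray(S,a),ray(T,b)),plane(S,a,149),plane(T,b,149))
print('lid',plane(S,P['lid'][0],124),plane(T,P['lid'][1],124))
print('lev@264',plane(S,P['levtip'][0],264),plane(T,P['levtip'][1],264))
# bystanders rough at mid heights
for n,p,z in(("red",(201,199),85),("spread",(147,228),100),("mug",(298,188),88),("amber",(257,159),85)):print(n,plane(T,p,z))
E
```

```text
pivot [412.6 -81.  156.1] 3.398631940022472 [407.7 -84.5 149. ] [414.2 -82.2 149. ]
tip [507.4  93.4 145.6] 1.4885678840055294 [508.2  95.4 149. ] [507.6  92.6 149. ]
levtip [598.7   4.8 270.3] 4.036463569400396 [554.6 -72.3 149. ] [621.    7.6 149. ]
lid [506.9 -38.4 117.8] 2.640784831824026 [518.2 -19.1 149. ] [504.7 -39.4 149. ]
knob [467.6   7.5 158.2] 12.21835194365427 [459.    6.6 149. ] [472.9   3.7 149. ]
lid [508.4 -33.8 124. ] [507.3 -39.3 124. ]
lev@264 [595.    2.1 264. ] [601.4   3.8 264. ]
red [542.7 159.7  85. ]
spread [427.9 377.8 100. ]
mug [ 578.7 -236.9   88. ]
amber [703.6 -72.4  85. ]
```

```bash
cat >> h.py <<'E'
C=np.array([507.5,-37.]);Y=np.radians(25)
def pot(x,y): return C+np.array([[np.cos(Y),-np.sin(Y)],[np.sin(Y),np.cos(Y)]])@[x,y]
E
python3 - <<'E'
from h import *
o=get_obs();M=R.from_euler('xyz',o["tcp_rot"]).as_matrix();print(M.round(3))
t=o['tool_pos'];print("z yaw",np.degrees(np.arctan2(M[1,2],M[0,2])),"y yaw",np.degrees(np.arctan2(M[1,1],M[0,1])))
for p in((30,155),(30,100),(30,30)):print(p,pot(*p).round(),(pot(*p)-t[:2]).round())
E
```

```text
[[-0.     0.974  0.225]
 [ 0.001  0.225 -0.974]
 [-1.     0.    -0.001]]
z yaw -77.00559554530818 y yaw 12.994391911955331
(30, 155) [469. 116.] [351. 627.]
(30, 100) [492.  66.] [374. 577.]
(30, 30) [522.   3.] [404. 514.]
```

Call:
carry_out:
  rows:
    - [0,0,40,0]
    - [0,0,80,0]
    - [40,30,110,0]
    - [70,60,110,0]
    - [100,90,110,0]
    - [130,120,110,0]
    - [160,150,110,3]
    - [190,180,110,6]
    - [215,210,110,9]
    - [240,240,110,12]
    - [255,275,110,12]
    - [265,315,110,12]
    - [275,350,110,12]
    - [285,390,110,12]
    - [290,425,110,12]
    - [295,460,110,12]
    - [300,495,110,12]
    - [303,520,110,12]
    - [305,548,110,12]
    - [305,548,110,12]
  hand: 0

```text
time: 1.77
tool_pos: [422.7, 40.7, 335.9]
tcp_rot: [2.994, 1.567, 1.864]
contact_force: [-0.7, -0.4, -1.1]
grip_width: 0.5
```

```bash
python3 - <<'E'
from h import *
o=get_obs();print(o['tool_pos'],o['contact_force'],o['grip_width'])
cv2.imwrite("pics/w1.png",capture("wrist")[:,:,::-1])
E
```

```text
[422.71922381  40.66305966 335.88586212] [-0.74523992 -0.41962358 -1.10367888] 0.5401506418020386
```

View pics/w1.png

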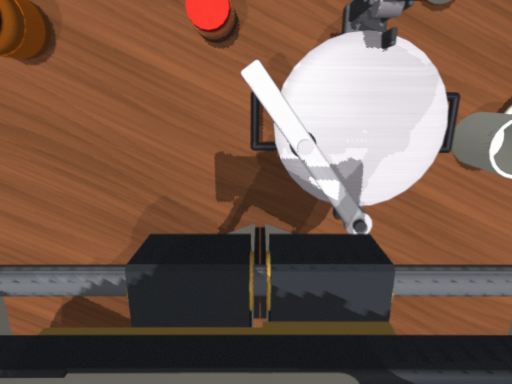

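Wrist view: pivot (360,224), strap end (254,69), lid centre about (361,118), lever bracket about (375,15). I'll refine the pot pose from these.

```bash
python3 - <<'E'
from h import *
np.set_printoptions(precision=1,suppress=True)
o=get_obs();W=camera_info("wrist");B=np.eye(4);B[:3,:3]=R.from_euler('xyz',o["tcp_rot"]).as_matrix();B[:3,3]=o['tool_pos'];P=B@W['mount']
K=W['camera_matrix']
for q in([0,0,0],[-19,0,19],[-66,37,40],[-40,9,19]):
    c=np.linalg.inv(W['mount'])@[*q,1];print(q,(K@c[:3]/c[2])[:2],c[2])
S,T=camera_info("scene"),camera_info("top")
s=lambda u,v:((u+.5)/5-.5+220,(v+.5)/5-.5+155)
t=lambda u,v:((u+.5)/6-.5+200,(v+.5)/6-.5+165)
pv=plane(W,(360,224),149,P);tp=plane(W,(254,69),149,P);ld=plane(W,(361,118),124,P)
print(pv,tp,ld,np.linalg.norm(tp-pv),np.linalg.norm((ld-pv)[:2]))
print("tri pivot",tri(ray(W,(360,224),P),ray(S,s(380,85))),"tip",tri(ray(W,(253,66),P),ray(S,s(402,358))))
d=(ld-pv);e=tp-pv;a=np.arctan2(d[1],d[0]);print("yaw",np.degrees(a),"strap",np.arctan2(e[1],e[0])-a)
E
```

```text
[0, 0, 0] [260.3 244.7] 172.24864619830603
[-19, 0, 19] [302.3 262.7] 153.9713118342639
[-66, 37, 40] [398.4 225.4] 98.63029392709501
[-40, 9, 19] [309.6 267.7] 131.30931694897748
[412.1 -86.1 149. ] [507.1  85.2 149. ] [512.3 -37.9 124. ] 195.9175680115342 111.20931353310331
tri pivot (array([413.1, -80.4, 157.8]), np.float64(3.7435165057484583)) tip (array([507.3,  89.7, 141. ]), np.float64(6.133509332500778))
yaw 25.716025293577534 strap 0.6157137557017485
```

Call:
carry_out:
  rows:
    - [0,-2,-30,0]
    - [0,-2,-65,0]
    - [0,-2,-100,0]
    - [0,-2,-130,0]
    - [0,-2,-160,0]
    - [0,-2,-185,0]
    - [0,-2,-200,0]
    - [0,-2,-204,0]
    - [0,-2,-204,0]
    - [0,-2,-204,0]

```text
time: 2.65
tool_pos: [423.3, 36.1, 132.5]
tcp_rot: [2.937, 1.569, 1.806]
contact_force: [0.3, -0.7, -0.1]
grip_width: 0.7
```

Call:
carry_out:
  rows:
    - [2,-4,0,0]
    - [4,-9,0,0]
    - [6,-13,0,0]
    - [9,-18,0,0]
    - [11,-23,0,0]
    - [13,-27,0,0]
    - [15,-32,0,0]
    - [17,-36,0,0]
    - [19,-41,0,0]
    - [21,-45,0,0]
    - [23,-50,0,0]
    - [23,-50,0,0]

```text
time: 3.65
tool_pos: [446.9, -14.9, 132.5]
tcp_rot: [2.37, 1.57, 1.238]
contact_force: [-0.1, 0.1, -0.2]
grip_width: 0.2
```

```bash
python3 - <<'E'
from h import *
o=get_obs();print(o['tool_pos'],o['contact_force'],o['moment'])
a=capture("scene")[:,:,::-1][135:265,200:340];b=capture("top")[:,:,::-1][165:245,200:300]
a=cv2.resize(a,(420,390),interpolation=cv2.INTER_CUBIC);w=cv2.resize(capture("wrist")[:,:,::-1],None,fx=.74,fy=.74)
w=cv2.copyMakeBorder(w,0,390-w.shape[0],0,0,0)
cv2.imwrite("pics/c.png",np.hstack([a,w]))
E
```

```text
[446.87213544 -14.90766245 132.51232063] [-0.05325602  0.1253307  -0.15379104] [0.03554209 0.01743046 0.03020866]
```

View pics/c.png

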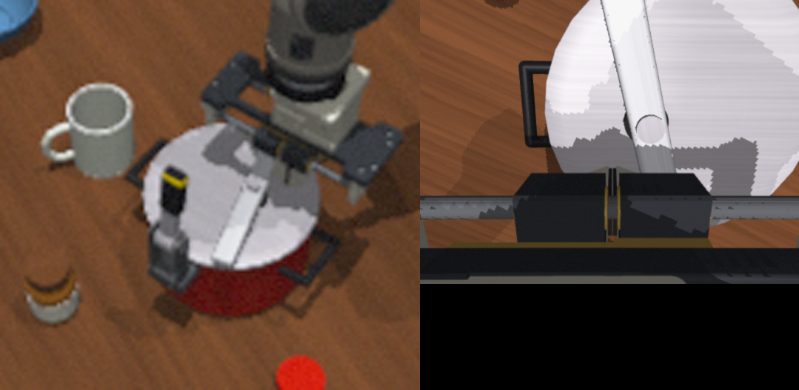

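The strap is swinging freely, with about 0.25 rad left in the picture. The lever is still up at scene-crop (174,190).

Call:
carry_out:
  rows:
    - [2,-3,0,0]
    - [3,-6,0,0]
    - [4,-9,0,0]
    - [5,-12,0,0]
    - [6,-14,0,0]
    - [7,-15,0,0]
    - [7,-16,0,0]
    - [7,-16,0,0]

```text
time: 4.47
tool_pos: [453.5, -30.6, 132.5]
tcp_rot: [2.475, 1.57, 1.344]
contact_force: [0.2, 0.4, 0.5]
grip_width: 0.1
```

Call:
carry_out:
  rows:
    - [0.4,-1,0,0]
    - [0.8,-2,0,0]
    - [1,-2,0,0]
    - [1,-2,0,0]

```text
time: 4.8
tool_pos: [454.2, -31.8, 132.5]
tcp_rot: [3.048, 1.569, 1.916]
contact_force: [0.7, 6.7, 1.9]
grip_width: 0.4
```

```bash
python3 - <<'E'
from h import *
o=get_obs();print(o['tool_pos'],o['contact_force'],o['moment'])
cv2.imwrite("pics/w3.png",capture("wrist")[:,:,::-1])
E
```

```text
[454.15589784 -31.84618587 132.5208343 ] [0.71843529 6.65056368 1.87413366] [ 1.08127097  0.09750947 -0.034673  ]
```

View pics/w3.png

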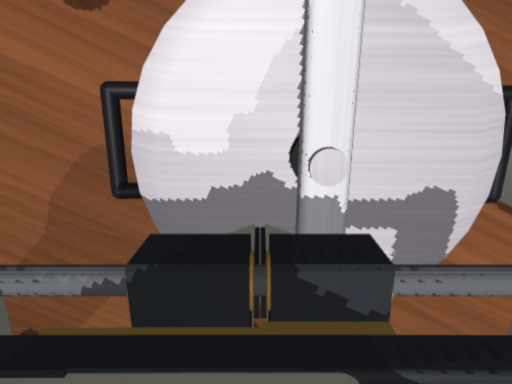

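Wrist view: the strap edges run (298,230)-(306,0) and (347,230)-(365,0), nearly across the middle of the lid. The force rose to about 7 N, which suggests the stop. I'll check the angle numerically.

```bash
python3 - <<'E'
from h import *
np.set_printoptions(precision=1,suppress=True)
o=get_obs();W=camera_info("wrist");B=np.eye(4);B[:3,:3]=R.from_euler('xyz',o["tcp_rot"]).as_matrix();B[:3,3]=o['tool_pos'];P=B@W['mount']
f=lambda p,z:plane(W,p,z,P)
for a,b in(((298,230),(306,0)),((347,230),(365,0))):
    p,q=f(a,149),f(b,149);print(p,q,np.degrees(np.arctan2(*(q-p)[1::-1])))
im=capture("wrist");hsv=cv2.cvtColor(im,cv2.COLOR_RGB2HSV)
# lid edge circle fit from bright low-sat region rows 20..225
m=((hsv[...,1]<50)&(hsv[...,2]>70)).astype(np.uint8)
pts=[]
for v in range(20,225,5):
    c=np.where(m[v,125:510])[0]+125
    if len(c):pts+= [f((c[0],v),122)[:2]]+([f((c[-1],v),122)[:2]] if c[-1]<505 and v<190 else [])
pts=np.array(pts);
from scipy.optimize import least_squares
r=least_squares(lambda x:np.hypot(*(pts-x[:2]).T)-x[2],[509,-38,90],loss='soft_l1');print("lid",r.x,np.abs(r.fun).mean())
E
```

```text
[474.8 -40.8 149. ] [558.5  -1.5 149. ] 25.11536306227148
[484.2 -60.6 149. ] [567.9 -21.5 149. ] 25.08654258058913
lid [506.8 -37.7  92. ] 0.2698365750085963
```

Strap yaw is 25.1°, and its line passes 0.2 mm from the lid centre (506.8,-37.7), so it is home. Next I back off, lift, and go to the outer side of the lever.

Call:
carry_out:
  rows:
    - [0,0,0,0]
    - [-4,9,0,0]
    - [-10,23,0,0]
    - [-10,23,30,0]
    - [-10,23,65,0]
    - [-10,23,100,0]
    - [-10,23,135,0]
    - [-10,23,165,0]
    - [-5,23,188,0]
    - [20,27,190,0]
    - [50,32,190,0]
    - [80,38,190,0]
    - [110,43,190,0]
    - [135,48,190,0]
    - [160,53,190,0]
    - [178,56,190,0]
    - [188,58,190,0]
    - [188,58,190,0]
    - [188,58,190,0]

```text
time: 6.48
tool_pos: [641.9, 26.3, 321.7]
tcp_rot: [-2.572, 1.568, 2.58]
contact_force: [0.2, 0.0, 0.3]
grip_width: 0.3
```

```bash
python3 - <<'E'
from h import *
o=get_obs();print(o['tool_pos'],o['contact_force'])
a=capture("scene")[:,:,::-1][135:265,200:340];b=capture("top")[:,:,::-1][155:245,200:300]
a=cv2.resize(a,(420,390),interpolation=cv2.INTER_CUBIC);b=cv2.resize(b,(380,342),interpolation=cv2.INTER_CUBIC)
b=cv2.copyMakeBorder(b,0,48,0,0,0)
cv2.imwrite("pics/d.png",np.hstack([a,b]))
E
```

```text
[641.86451409  26.28744825 321.65301304] [0.16252065 0.03537666 0.31116208]
```

View pics/d.png

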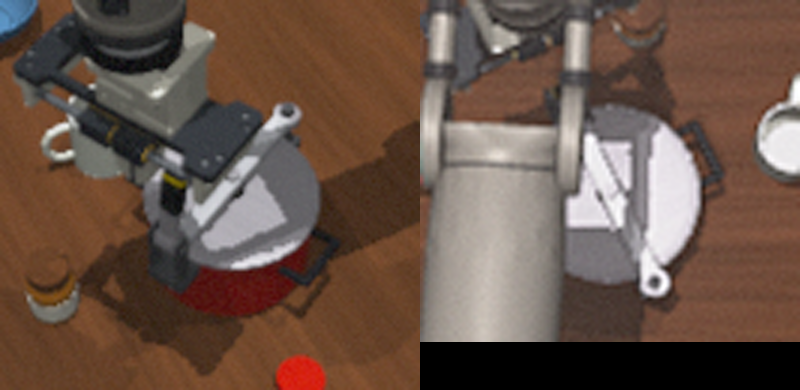

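Strap is home along the lid's middle, and the lever is up at scene-crop (175,190) with the fingers outside it. Next: descend, then push along the arc.

Call:
carry_out:
  rows:
    - [0,0,-25,0]
    - [0,0,-50,0]
    - [0,0,-70,0]
    - [0,0,-79,0]
    - [0,0,-79,0]
    - [0,0,-79,0]

```text
time: 7.08
tool_pos: [641.3, 26.0, 244.7]
tcp_rot: [2.837, 1.569, 1.706]
contact_force: [0.6, -0.5, 0.1]
grip_width: 0.2
```

Call:
carry_out:
  rows:
    - [-8,-4,0,0]
    - [-16,-7.5,0,0]
    - [-24,-11,0,0]
    - [-32,-15,0,0]
    - [-39,-18,-1,0]
    - [-46,-21.5,-4,0]
    - [-52,-24.5,-6,0]
    - [-58,-27,-9,0]
    - [-64,-30,-14,0]
    - [-70,-33,-19,0]
    - [-75,-35,-24,0]
    - [-75,-35,-24,0]

```text
time: 8.08
tool_pos: [565.1, -9.7, 220.3]
tcp_rot: [-2.403, 1.569, 2.748]
contact_force: [0.9, -0.2, 1.7]
grip_width: 0.6
```

```bash
python3 - <<'E'
from h import *
o=get_obs();print(o['tool_pos'],o['contact_force'])
a=capture("scene")[:,:,::-1][135:265,200:340]
a=cv2.resize(a,(420,390),interpolation=cv2.INTER_CUBIC);w=cv2.resize(capture("wrist")[:,:,::-1],None,fx=.74,fy=.74)
w=cv2.copyMakeBorder(w,0,390-w.shape[0],0,0,0)
cv2.imwrite("pics/e.png",np.hstack([a,w]))
E
```

```text
[565.13564131  -9.68686676 220.31833977] [ 0.92797737 -0.23683363  1.70248947]
```

View pics/e.png

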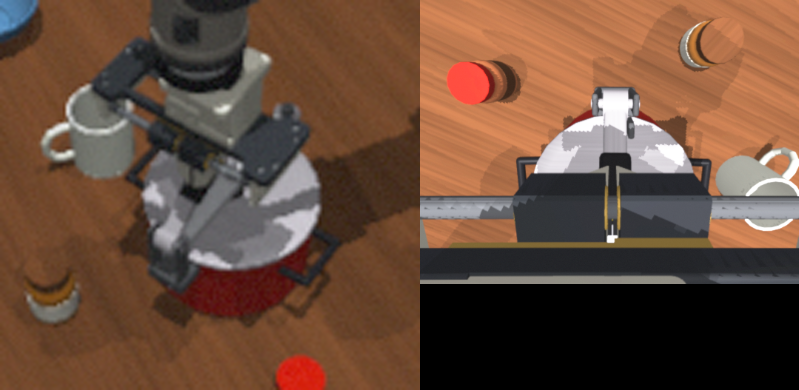

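The lever is folding inward under the fingertips, as planned. I'll finish the arc.

Call:
carry_out:
  rows:
    - [-4,-2,-5,0]
    - [-8,-4,-11,0]
    - [-12,-5.5,-18,0]
    - [-14,-6.5,-25,0]
    - [-16,-7.5,-32,0]
    - [-17,-8,-38,0]
    - [-18,-8.5,-43,0]
    - [-18,-8.5,-46,0]
    - [-18,-8.5,-46,0]
    - [-18,-8.5,-46,0]

```text
time: 9.02
tool_pos: [547.3, -17.9, 175.1]
tcp_rot: [-2.365, 1.568, 2.786]
contact_force: [-5.6, -0.1, 10.3]
grip_width: 0.6
```

Contact at z 175.1 equals 168 + 7 mm, so the lever is level. I'll press a little more to seat it, then lift clear.

Call:
carry_out:
  rows:
    - [0,0,-2,0]
    - [0,0,-3,0]
    - [0,0,-3,0]
    - [0,0,-3,0]

```text
time: 9.35
tool_pos: [547.3, -17.9, 174.8]
tcp_rot: [-2.595, 1.571, 2.557]
contact_force: [-6.5, 2.1, 22.6]
grip_width: 0.9
```

Call:
carry_out:
  rows:
    - [0,0,8,0]
    - [0,0,25,0]
    - [0,0,55,0]
    - [0,0,90,0]
    - [-25,0,125,0]
    - [-50,0,150,0]
    - [-80,0,160,0]
    - [-110,0,160,0]
    - [-130,0,160,0]
    - [-130,0,160,0]

```text
time: 10.18
tool_pos: [414.2, -17.7, 335.1]
tcp_rot: [-1.851, 1.57, -2.983]
contact_force: [0.7, -0.6, 0.6]
grip_width: 0.2
```

```bash
python3 - <<'E'
from h import *
o=get_obs();print(o['tool_pos'],o['contact_force'])
sc=capture("scene")[:,:,::-1];cv2.imwrite("pics/scene9.png",sc)
a=cv2.resize(sc[115:295,200:400],(420,378),interpolation=cv2.INTER_CUBIC);w=cv2.resize(capture("wrist")[:,:,::-1],None,fx=.74,fy=.74)
w=cv2.copyMakeBorder(w,0,378-w.shape[0],0,0,0)
cv2.imwrite("pics/f.png",np.hstack([a,w]))
# red cap / yellow end / lid comparison
s0=cv2.imread("pics/scene0.png")
for n,lo,hi in(("redcap",(0,200,180),(5,255,255)),("potred",(0,150,60),(8,255,170))):
    for im in(s0,sc):
        m=cv2.inRange(cv2.cvtColor(im,cv2.COLOR_BGR2HSV),lo,hi);m[:150]=0;v,u=np.nonzero(m);print(n,u.mean().round(1),v.mean().round(1),len(u))
E
```

```text
[414.18130623 -17.67844256 335.12317791] [ 0.69316804 -0.61335994  0.64541846]
redcap 299.8 260.5 177
redcap 299.8 260.5 177
potred 280.7 235.9 477
potred 283.1 234.5 540
```

View pics/f.png

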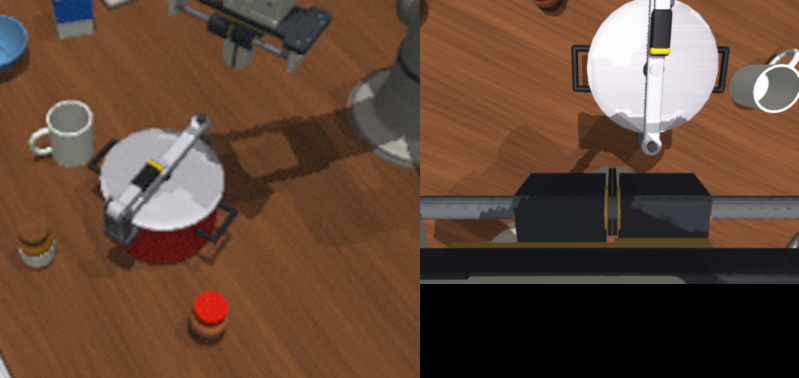

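The lever lies flat along the closed strap (yellow end at crop (154,167)) and the arm is clear. The pot and bystanders look unmoved.

```bash
python3 -c "
from plant import *
print(close_job())"
```

```text
the job is handed in; nothing more can be done
None
```

The job is handed in at about 10 s of robot time. With the closed fingers I pushed the strap home against its stop, then pushed the cam lever down over it along its arc, and lifted the arm clear.

- **Strap:** it lay at 25.1° in the world frame, and its line passed 0.2 mm from the measured lid centre. The contact force had risen to about 7 N at the stop. I checked this before the lever was touched.
- **Lever:** it stopped with the fingertips at 174.8 mm under about 23 N, which agrees with the lever lying level (168 mm hinge height plus 7 mm half thickness). The last pictures show it flat over the strap.
- **Surroundings:** the red spice cap's pixel position was unchanged. The other items in the last views looked unmoved by eye; the spread jar was not in those views. The pot's red area shifted by 2 to 3 pixels, probably because the strap no longer hides it. I did not measure the pot's position again after the lever push.
- **Disagreements:** the scene camera gave points 3 to 6 mm away from the other cameras, which was within the margins I left. No check failed.

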